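# Park the kitchen timer in its bay

### The arm

A 6-joint arm with a two-finger parallel gripper is mounted at the origin on a cart in front of the work surface, level with it; the furniture and walls round the work are solid. World frame = base frame: x ahead of the robot, y to its left, z up, the work surface at z = 0. Lengths are in m, angles in rad, forces in N, time in s.
With the tool pointing down it reaches from about 0.25 to 0.725 m from the base axis. Payload 4 kg.
Tool frame: the origin (TCP) lies midway between the tips of the shut fingers; the grasp point (between the pads) lies 19 mm behind it; z points along the fingers, y is the line along which they close (so a half turn about z gives the same grasp; the last joint's range is limited). The gripper opens to 85 mm and grips with 20 to 120 N. Pads are 22 mm wide; open, the fingers measure 114 mm over their backs; the gripper's body (76 mm by 85 mm) begins 54 mm behind the grasp point. The pads swing forward as they close: fully open they stand 13 mm farther back than shut.
Start: joints at [1.137, 0.241, 0.005, 1.335, 0, 1.571], TCP at [0.21, 0.454, 0.231] pointing down, gripper open.
Joint ranges: [-2.72, 2.72], [-1.05, 1.87], [-1.09, 1.28], [-1.99, 2.15], [-1.42, 1.44], [-3.14, 3.14]. Speed limits (rad/s): [2.79, 2.79, 3.14, 3.14, 3.14, 3.14].

### API

Orientations are given as a unit quaternion [x, y, z, w].
In Python, from workcell import bot gives the robot as it stands. The module is installed in compiled form; this text tells all that it offers.
- The arm moves only by the tool drive_tool, never from a script. Its arguments are lists of equal length, an entry for each row: "slide": the shift along the tool's x, y, z scaled (see below), a list of three; "rotation": the turn, a rotation vector about the tool's x, y, z scaled (see below), a list of three. A call has exactly 8 rows; each row is the pose to reach, as a shift and turn from the pose commanded when the call began, along the tool's axes at that moment; what a row does not reach only later rows make up. The controller multiplies each number of a shift by 250 mm and each number of a turn by 0.5 rad. A row lasts 1/8 s, in which the tool goes at most 62.5 mm and 10.7 degrees, less where a joint would pass 70% of its speed; a pose out of reach is approached as far as the arm can. A call with a number of a shift or a turn outside -1 to 1 is refused whole. A call with a gripper value outside its range is refused whole. "gripper" is the opening, from 0 (shut) to 1 (fully open), set as the call begins (left out, the last holds). The fingers move at their own pace and stop on an object; the grip force is fixed at half the most. Time passes only in rows, so rows that repeat a pose let the fingers close, or fill a call up. It gives the time, the measured TCP pose, the force, the opening and the grip force at its end, in the units of the state.
- bot.get_obs(): the state, without advancing time (a new reading comes with each control period).
- bot.camera(name): name is "scene" or "side" or "wrist"; returns a dict with "image" (400x640x3 uint8, red, green, blue), "z_map" (400x640 float32, m along the optical axis (not along the pixel's ray), 0 where there is no reading), "camera_matrix" (3x3 intrinsics, pixels), "xyz" and "orientation" of the camera in the world. Camera axes: x right, y up, looking along -z (the intrinsics and any distortion apply to the point x, -y, -z); pixel columns grow to the right and rows downward; lengths in m; the calibration is good to about 2 mm. A picture is of the moment at which its call begins.
- bot.job_done(): hands the job in; it is judged then, once.
The state is a dict: "clock": time; "joint_pos": joint angles; "joint_vel": joint speeds; "tau": joint torques, N m; "eef_pos": TCP position; "tool_rot": TCP orientation; "ft_force": force on the tool from outside, world axes, zero at the start; "ft_torque": the same for the moment, N m; "grip_width": finger opening in m; "grasp_force": force on a finger pad.
Only numpy, scipy, OpenCV 4.12 (cv2) and the standard library are available. Lean on these libraries where they do the work, as an engineer would, in place of code of your own. Each camera call takes 0.05 s, during which the arm holds its last target. There are 200 camera calls.

### The job

Push the kitchen timer across the worktop and in between the two round posts of the empty bay of the wooden tidy, until it sits over the cork pad, all the way in. Only push it, gently, with the fingertips: it stays upright on the worktop and is never pinched or lifted. Leave the tin in the other bay and the salt shaker, mug and mustard jar where they are.

Things in the scene. Friction and masses are not known exactly. Their poses are not given: they have to be found in the camera images.
- timer: Round kitchen timer to push, loose, 0.1 to 0.22 kg: cream lower half 61 mm across, 26 mm high; red knurled upper half (dial, does not turn here) 63 mm across, 27 to 46 mm above the worktop. Slides on its flat underside. Origin: centre of the underside, z up; yaw random, of no matter.
- tidy: Low wooden tidy fixed to the worktop, no floor: back rail and 3 side rails, 12 mm thick, 25 mm high, make 2 bays side by side. Origin on the worktop midway between the bay centres (local y = +50 and -50 mm); local +x points from the open front into the bays. Round posts, 30 mm across, 40 mm high, end the side rails at x = -55, y = -100, 0, +100 mm. Back rail's inner face at x = +38 mm.
- pad: Flat cork disc, 50 mm across, under 1 mm thick, fixed in the centre of the empty bay (which bay varies); nothing catches on it. Origin at its centre, axes as the tidy's. The 70 mm gap between the bay's two posts is centred at local (-55 mm, 0); the bay is 88 mm wide behind it. Against the back rail the timer's centre is 6 to 7 mm past the pad's.
- tin: Small food tin, 57 mm across, 72 mm high, loose, standing in the centre of the other bay; to be left alone. Origin at the centre of its underside.
- salt_shaker: Glass salt shaker, 44 mm across, 90 mm high, loose, near left of the work; to be left alone. Origin at the centre of its underside.
- mug: White mug with a handle, 92 x 127 mm, 95 mm high, loose, far left of the work; to be left alone. Origin at the centre of its underside.
- mustard_jar: Glass jar with a green lid, 73 mm across, 84 mm high, loose, far right of the work; to be left alone. Origin at the centre of its underside.
Not all that is in view belongs to the job. What is shaped like the timer but orange is not meant.

How it is judged:
By the outcome, as a careful person would: the job done as asked, in the order asked, and still so for the second after the job is handed in, with the robot touching nothing.
It also fails if it takes over 58 s, if anything falls off the work surface, if the arm or the gripper's body presses on something with over 40 N, if the wrist force passes 120 N, or if a joint passes its speed limit or range.

## Working session

There is one attempt and no reset: what is moved stays moved. The work goes in short steps, Python scripts to look and compute and a tool call to move; the robot and the scene stay as the last step left them, time stands still between calls to the robot, and variables do not carry over. Pictures are saved under pics/ and viewed, at most 10 in all, crops included, and the job is handed in when it is done.

Besides the shell and the picture viewer there is one more tool, called as name(argument=value, ...) on one line, values as JSON. drive_tool: Moves the arm, as the interface text tells. Shifts and turns lie within -1 to 1; 1 stands for 250 mm of shift or 0.5 rad of turn. Its arguments: {"type":"object","properties":{"slide":{"type":"array","items":{"type":"array","items":{"type":"number"}}},"rotation":{"type":"array","items":{"type":"array","items":{"type":"number"}}},"gripper":{"type":"number"}},"required":["slide","rotation"]}

```bash
mkdir -p pics; cat > h.py <<'E'
import numpy as np, cv2
from scipy.spatial.transform import Rotation as R
from workcell import bot
def snap(n):
    c=bot.camera(n); return c
def world(c,u,v,z=None):
    """pixel -> world; z given: intersect plane; else depth"""
    K=c["camera_matrix"]; r=np.array([(u-K[0,2])/K[0,0],-(v-K[1,2])/K[1,1],-1.])
    Rm=R.from_quat(c["orientation"]).as_matrix(); d=Rm@r; o=np.array(c["xyz"])
    t=c["z_map"][int(v),int(u)] if z is None else (z-o[2])/d[2]
    return o+t*d
def save(n,im): cv2.imwrite("pics/"+n,im[:,:,::-1])
E
python3 - <<'E'
from h import *
import pickle
for n in("scene","side"):
    c=snap(n); save(n+"0.png",c["image"]); pickle.dump(c,open(n+"0.pkl","wb")); print(n,c["xyz"],c["orientation"],[k for k in c])
print(bot.get_obs())
E
```

```text
scene [-0.15433342  0.78232813  0.61767927] [-0.17819312  0.47239662  0.80147728 -0.32050401] ['image', 'z_map', 'camera_matrix', 'xyz', 'orientation']
side [ 0.10314894 -0.80649968  0.47297542] [ 0.51430607 -0.13073783 -0.20832567  0.82158219] ['image', 'z_map', 'camera_matrix', 'xyz', 'orientation']
{'clock': 0.1, 'joint_pos': array([ 1.13703766e+00,  2.41344455e-01,  3.85011971e-03,  1.33523438e+00,
       -2.01668046e-05,  1.57076907e+00]), 'joint_vel': array([ 0.00018086, -0.00208355,  0.00258702, -0.00014057, -0.00137085,
       -0.00069682]), 'tau': array([ 6.80143476e-04, -3.73138332e+01,  2.53009754e+01,  1.08568251e-02,
        2.38141104e-05, -1.39030658e-05]), 'eef_pos': array([0.20990226, 0.45316369, 0.23049523]), 'tool_rot': array([ 2.15169695e-01,  9.76576197e-01, -9.45725474e-04, -1.98074059e-04]), 'ft_force': array([-0.43610466,  0.0042093 , -0.2640905 ]), 'ft_torque': array([-0.05094695,  0.01423267, -0.04244986]), 'grasp_force': 0.0, 'grip_width': 0.08516703019361115}
```

View pics/scene0.png

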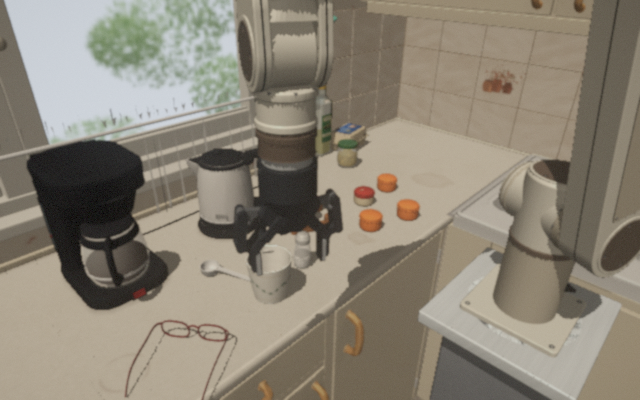

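View pics/side0.png

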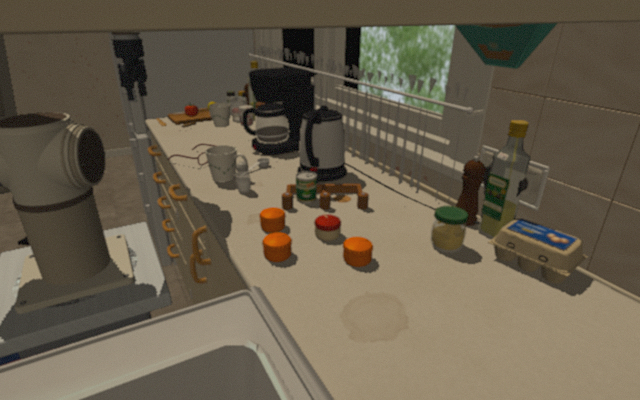

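The side view shows four timer-like things: orange ones at (272,219), (278,247) and (358,251), and one with a red dial over a cream base at (328,228). The last fits the description. The tidy is at about (325,195) with the tin in its left bay, so the right bay, around (345,197), is empty. I'll confirm this in an enlarged crop.

```bash
python3 - <<'E'
from h import *
import pickle
c=pickle.load(open("side0.pkl","rb"))
save("crop1.png",cv2.resize(c["image"][160:280,240:400],None,fx=5,fy=5,interpolation=cv2.INTER_CUBIC))
for n,(u,v) in dict(timer=(328,222),or1=(272,213),or2=(278,240),or3=(358,244),tin=(307,176),jar=(450,214)).items(): print(n,world(c,u,v).round(3))
E
```

```text
timer [ 0.504 -0.134  0.045]
or1 [ 0.409 -0.038  0.048]
or2 [ 0.373 -0.153  0.046]
or3 [ 0.508 -0.247  0.048]
tin [0.561 0.077 0.07 ]
jar [ 0.71  -0.291  0.086]
```

View pics/crop1.png

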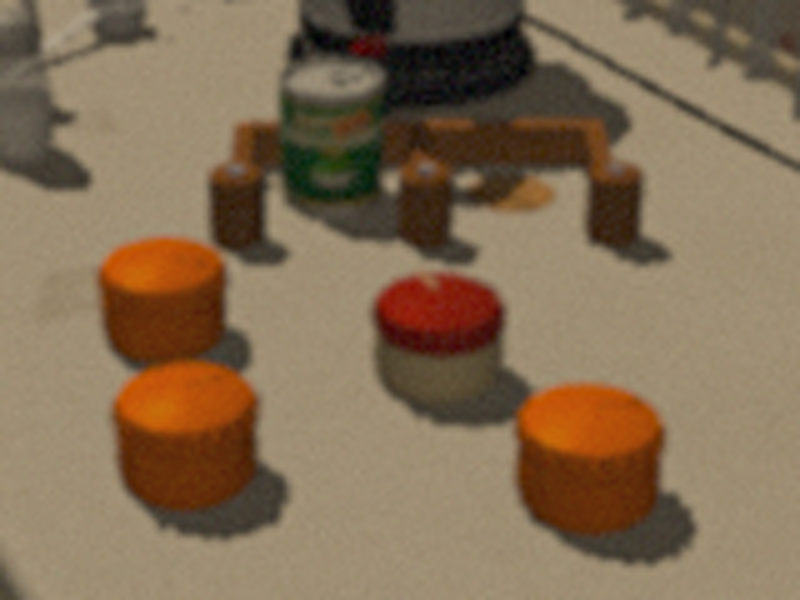

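The crop confirms it: red dial on a cream base at crop (438,310). The post tops are at crop (238,170), (426,168) and (614,170), and the pad is at about (515,192).

```bash
python3 - <<'E'
from h import *
import pickle
c=pickle.load(open("side0.pkl","rb"))
f=lambda x,y,z:world(c,240+x/5-.4,160+y/5-.4,z)[:2]
P=[f(238,171,.04),f(426,168,.04),f(614,171,.04)]
t=f(439,306,.046); pad=f(515,192,0)
print(np.round(P,4),t.round(4),pad.round(4))
print("spacing",np.linalg.norm(P[1]-P[0]),np.linalg.norm(P[2]-P[1]))
yl=(P[0]-P[2]); yl/=np.linalg.norm(yl); xl=np.array([yl[1],-yl[0]]); print("yaw of local x",np.arctan2(xl[1],xl[0]),xl)
pc=P[1]+xl*.055-yl*.05; print("pad pred",pc, "gap",P[1]-yl*.05)
d=pc-t; print("timer local rel pad", (t-pc)@xl,(t-pc)@yl)
E
```

```text
[[ 0.4924  0.0585]
 [ 0.5813  0.0148]
 [ 0.6664 -0.0356]] [ 0.5049 -0.1298] [0.6533 0.0387]
spacing 0.0990554546430552 0.09888403723383168
yaw of local x 1.0749691808580175 [0.47575935 0.87957549]
pad pred [0.6514606  0.03937417] gap [ 0.62529383 -0.00900248]
timer local rel pad -0.2185219367756031 0.04840732305125017
```

Leg 1 pushes along world heading ~37.6° to line the timer up with the bay. Leg 2 then goes straight in at 61.6°. The fingers stay about 21 mm apart as a cradle. First I'll move to hover behind the timer.

drive_tool(slide=[[-0.08, -0.08, 0], [-0.16, -0.15, 0], [-0.24, -0.23, 0], [-0.32, -0.3, 0], [-0.4, -0.38, 0], [-0.48, -0.46, 0], [-0.56, -0.53, 0], [-0.64, -0.61, 0]], rotation=[[0, 0, -0.09], [0, 0, -0.18], [0, 0, -0.27], [0, 0, -0.36], [0, 0, -0.45], [0, 0, -0.54], [0, 0, -0.63], [0, 0, -0.73]], gripper=0.25)

```text
clock: 1.1
eef_pos: [0.2913, 0.2471, 0.231]
tool_rot: [0.033, 0.999, -0.0, -0.0]
ft_force: [0.2, 0.7, -0.0]
grip_width: 0.021
grasp_force: 0.0
```

```bash
cat >> h.py <<'E'
XL=np.array([.4758,.8796]); YL=np.array([-.8796,.4758]); PAD=np.array([.6515,.0394])
def go(x,y,z,head):
    """needed slide/rotation (scaled) to TCP (x,y,z), tool down, tool -x along heading (deg)"""
    o=bot.get_obs(); Rc=R.from_quat(o["tool_rot"]); h=np.deg2rad(head)
    X=np.array([-np.cos(h),-np.sin(h),0]); Z=np.array([0,0,-1.]); Y=np.cross(Z,X)
    Rt=R.from_matrix(np.c_[X,Y,Z])
    s=Rc.inv().apply(np.array([x,y,z])-o["eef_pos"])/.25; r=(Rc.inv()*Rt).as_rotvec()/.5
    print("t",o["clock"],"pos",o["eef_pos"].round(4),"F",o["ft_force"].round(1),"w",round(o["grip_width"],4),"local",((o["eef_pos"][:2]-PAD)@XL).round(4),((o["eef_pos"][:2]-PAD)@YL).round(4))
    print("slide",s.round(3),"rot",r.round(3))
E
python3 -c "
from h import *
go(.456,-.168,.2,37.6)"
```

```text
t 1.1 pos [0.2913 0.2471 0.231 ] F [ 0.2  0.7 -0. ] w 0.021 local 0.0113 0.4157
slide [-0.769 -1.612  0.124] rot [-1.000e-03 -1.000e-03 -1.446e+00]
```

drive_tool(slide=[[-0.05, -0.1, 0], [-0.1, -0.2, 0], [-0.15, -0.3, 0], [-0.2, -0.4, 0], [-0.25, -0.5, 0], [-0.3, -0.6, 0], [-0.35, -0.7, 0], [-0.38, -0.8, 0]], rotation=[[0, 0, -0.09], [0, 0, -0.18], [0, 0, -0.27], [0, 0, -0.36], [0, 0, -0.45], [0, 0, -0.54], [0, 0, -0.63], [0, 0, -0.73]])

```text
clock: 2.1
eef_pos: [0.3724, 0.0411, 0.231]
tool_rot: [-0.148, 0.989, 0.0, -0.0]
ft_force: [0.6, -1.1, 0.1]
grip_width: 0.0213
grasp_force: 0.0
```

```bash
python3 -c "
from h import *
go(.456,-.168,.2,37.6)"
```

```text
t 2.1 pos [0.3724 0.0411 0.231 ] F [ 0.6 -1.1  0.1] w 0.0213 local -0.1313 0.2463
slide [-0.075 -0.898  0.124] rot [ 0.    -0.001 -0.717]
```

drive_tool(slide=[[-0.01, -0.13, 0], [-0.02, -0.26, 0], [-0.03, -0.39, 0], [-0.04, -0.52, 0], [-0.05, -0.65, 0], [-0.06, -0.78, 0], [-0.07, -0.9, 0], [-0.07, -0.9, 0]], rotation=[[0, 0, -0.1], [0, 0, -0.2], [0, 0, -0.3], [0, 0, -0.4], [0, 0, -0.5], [0, 0, -0.6], [0, 0, -0.72], [0, 0, -0.72]])

```text
clock: 3.1
eef_pos: [0.4549, -0.1695, 0.2305]
tool_rot: [-0.321, 0.947, 0.0, -0.0]
ft_force: [-0.6, 0.8, -0.9]
grip_width: 0.0213
grasp_force: 0.0
```

```bash
python3 - <<'E'
from h import *
import pickle
go(.456,-.168,.012,37.6)
for n in("wrist","side"):
    c=snap(n); pickle.dump(c,open(n+"1.pkl","wb"))
    if n=="wrist": save("wrist1.png",c["image"])
    hsv=cv2.cvtColor(c["image"],cv2.COLOR_RGB2HSV); h=hsv[...,0]
    m=(((h<4)|(h>170))&(hsv[...,1]>150)&(hsv[...,2]>60)).astype(np.uint8)
    nn,l,s,ce=cv2.connectedComponentsWithStats(m)
    for i in range(1,nn):
        if s[i,4]>60: print(n,s[i],ce[i].round(1),world(c,*ce[i],.042).round(4))
E
```

```text
t 3.1 pos [ 0.4549 -0.1695  0.2305] F [-0.6  0.8 -0.9] w 0.0213 local -0.2773 0.0736
slide [-0.008  0.001  0.874] rot [ 0.002 -0.001 -0.006]
wrist [563 101  26  18 255] [574.3 107.4] [ 0.2272 -0.0053  0.042 ]
wrist [602 115  30  30  64] [616.8 129. ] [0.2137 0.0497 0.042 ]
wrist [616 131  24  30 199] [628.8 147.1] [0.2181 0.0763 0.042 ]
wrist [320 218  30  11  65] [332.9 221.6] [ 0.4889 -0.1325  0.042 ]
```

View pics/wrist1.png

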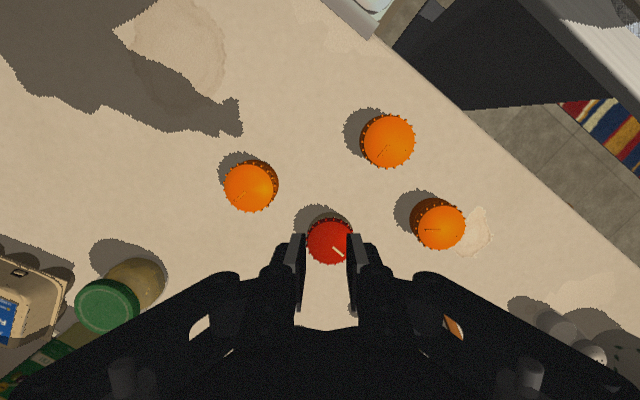

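The wrist view shows the red timer at (330,242) between the fingers, with the orange decoys at (250,188), (388,141) and (441,228).

```bash
python3 - <<'E'
from h import *
import pickle
c=pickle.load(open("wrist1.pkl","rb"))
for p in[(330,242),(250,188),(388,141),(441,228)]: print(world(c,*p,.046).round(4),world(c,*p).round(4))
E
```

```text
[ 0.5105 -0.1203  0.046 ] [ 0.5109 -0.1199  0.0447]
[ 0.5135 -0.2338  0.046 ] [ 0.5143 -0.234   0.0438]
[ 0.3771 -0.1427  0.046 ] [ 0.377  -0.1424  0.0444]
[ 0.416  -0.0265  0.046 ] [ 0.4161 -0.0255  0.0442]
```

drive_tool(slide=[[0, 0, 0.15], [0, 0, 0.3], [0, 0, 0.45], [0, 0, 0.58], [0, 0, 0.7], [0, 0, 0.78], [0, 0, 0.84], [0, 0, 0.86]], rotation=[[0, 0, 0], [0, 0, 0], [0, 0, 0], [0, 0, 0], [0, 0, 0], [0, 0, 0], [0, 0, 0], [0, 0, 0]])

```text
clock: 4.2
eef_pos: [0.4541, -0.1673, 0.0157]
tool_rot: [-0.323, 0.947, 0.0, -0.0]
ft_force: [-0.2, 0.5, 0.5]
grip_width: 0.0212
grasp_force: 0.0
```

```bash
python3 - <<'E'
from h import *
import pickle
go(.456,-.168,.015,37.6)
ims=[]
for n in("side","wrist"):
    c=snap(n); pickle.dump(c,open(n+"2.pkl","wb"))
    o=bot.get_obs(); Rm=R.from_quat(c["orientation"]); K=c["camera_matrix"]
    p=Rm.inv().apply(o["eef_pos"]-c["xyz"]); q=K@np.array([p[0],-p[1],-p[2]]); print(n,"tcp px",q[:2]/q[2])
    im=c["image"]
    im=im[150:270,250:410] if n=="side" else im[100:340,160:480]
    ims.append(cv2.resize(im,(640,480),interpolation=cv2.INTER_CUBIC)[:, :] )
a,b=ims; save("pair2.png",cv2.resize(np.vstack([a[100:400],b[180:480]]),(640,600)))
E
```

```text
t 4.2 pos [ 0.4541 -0.1673  0.0157] F [-0.2  0.5  0.5] w 0.0212 local -0.2758 0.0753
slide [-0.004 -0.007  0.003] rot [ 0.002 -0.001  0.001]
side tcp px [315.69458241 245.78148979]
wrist tcp px [324.8933206  250.96703604]
```

View pics/pair2.png

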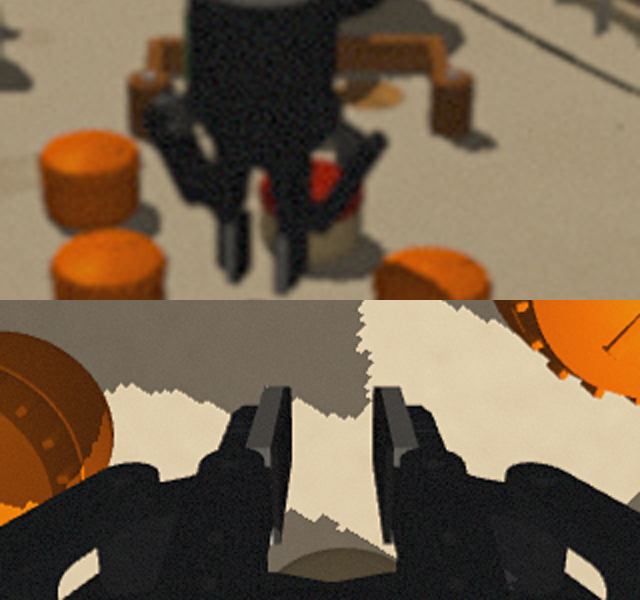

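The fingertip midpoint matches the projected TCP in both cameras. The timer's rear base edge shows in the wrist view at about (327,313), so I'll compute its position.

```bash
python3 - <<'E'
from h import *
import pickle
c=pickle.load(open("wrist2.pkl","rb"))
h=np.array([np.cos(np.deg2rad(37.6)),np.sin(np.deg2rad(37.6))])
e=world(c,327,313,0)[:2]; print("edge",e,world(c,327,318).round(4),"centre~",e+.0305*h, "gap edge-tcp",(e-bot.get_obs()["eef_pos"][:2])@h)
# edges of arc at row 318.. 
c2=pickle.load(open("side0.pkl","rb"))
# side: bounds of timer red blob, base bottom
hsv=cv2.cvtColor(c2["image"],cv2.COLOR_RGB2HSV); hh=hsv[...,0]
m=(((hh<5)|(hh>170))&(hsv[...,1]>140)); m[:205]=0; m[260:]=0; m[:,:300]=0; m[:,350:]=0
v,u=np.where(m); print(u.min(),u.max(),v.min(),v.max())
for p,z in(((328,213.5),.046),((328,241.5),0)): print(world(c2,*p,z).round(4))
# scene camera
c3=pickle.load(open("scene0.pkl","rb")); hsv=cv2.cvtColor(c3["image"],cv2.COLOR_RGB2HSV); hh=hsv[...,0]
m=(((hh<5)|(hh>170))&(hsv[...,1]>120)); m[:180]=0; m[215:]=0; m[:,:345]=0; m[:,380:]=0
v,u=np.where(m); print(u.min(),u.max(),v.min(),v.max(), world(c3,(u.min()+u.max())/2,v.min()+.5+ (v.max()-v.min())*.36,.046).round(4))
E
```

```text
edge [ 0.49306833 -0.13653712] [ 0.4917 -0.1377  0.0072] centre~ [ 0.51723317 -0.11792769] gap edge-tcp 0.049526130667890855
316 339 215 230
[ 0.5242 -0.0995  0.046 ]
[ 0.4997 -0.1429 -0.    ]
355 372 187 197 [ 0.5023 -0.1012  0.046 ]
```

drive_tool(slide=[[-0.04, 0, 0], [-0.08, 0, 0], [-0.12, 0, 0], [-0.14, 0, 0], [-0.17, 0, 0], [-0.2, 0, 0], [-0.23, 0, 0], [-0.26, 0, 0]], rotation=[[0, 0, 0], [0, 0, 0], [0, 0, 0], [0, 0, 0], [0, 0, 0], [0, 0, 0], [0, 0, 0], [0, 0, 0]])

```text
clock: 5.3
eef_pos: [0.5065, -0.1282, 0.0163]
tool_rot: [-0.322, 0.947, -0.0, -0.0]
ft_force: [-0.2, -1.3, 0.3]
grip_width: 0.0213
grasp_force: 0.5
```

drive_tool(slide=[[-0.03, 0, 0], [-0.06, 0, 0], [-0.09, 0, 0], [-0.12, 0, 0], [-0.15, 0, 0], [-0.18, 0, 0], [-0.2, 0, 0], [-0.2, 0, 0]], rotation=[[0, 0, 0], [0, 0, 0], [0, 0, 0], [0, 0, 0], [0, 0, 0], [0, 0, 0], [0, 0, 0], [0, 0, 0]])

```text
clock: 6.3
eef_pos: [0.5463, -0.0976, 0.0163]
tool_rot: [-0.322, 0.947, 0.0, 0.0]
ft_force: [-0.2, -1.0, -0.3]
grip_width: 0.0212
grasp_force: 0.0
```

```bash
python3 - <<'E'
from h import *
import pickle
go(*bot.get_obs()["eef_pos"],61.6)
ims=[]
for n in("side","wrist"):
    c=snap(n); pickle.dump(c,open(n+"3.pkl","wb"))
    im=c["image"][150:270,250:410] if n=="side" else c["image"][100:340,160:480]
    ims.append(cv2.resize(im,(640,480),interpolation=cv2.INTER_CUBIC))
a,b=ims; save("pair3.png",np.vstack([a[60:360],b[180:480]]))
E
```

```text
t 6.3 pos [ 0.5463 -0.0976  0.0163] F [-0.2 -1.  -0.3] w 0.0212 local -0.1705 0.0274
slide [0. 0. 0.] rot [-0.001  0.001 -0.837]
```

View pics/pair3.png

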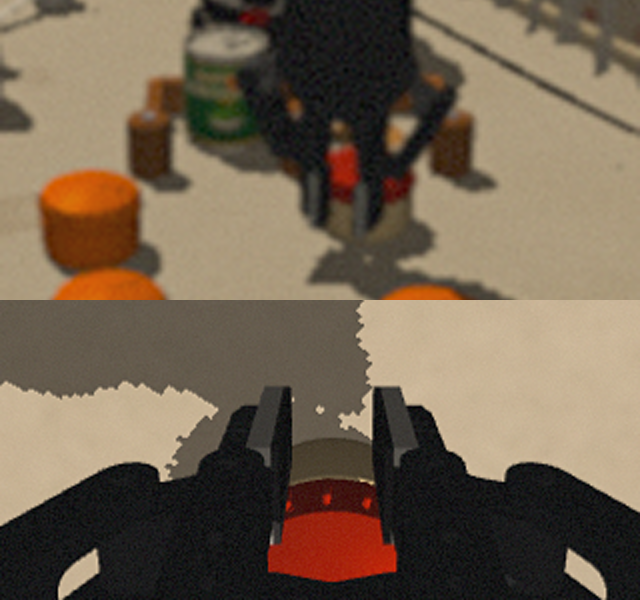

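The timer is cradled centrally. I'll push the last ~23 mm of leg 1, back off, then look straight down at the bay with the wrist camera.

drive_tool(slide=[[-0.02, 0, 0], [-0.05, 0, 0], [-0.07, 0, 0], [-0.09, 0, 0], [-0.09, 0, 0], [-0.02, 0, 0], [0.1, 0, 0], [0.1, 0, 0]], rotation=[[0, 0, 0], [0, 0, 0], [0, 0, 0], [0, 0, 0], [0, 0, 0], [0, 0, 0], [0, 0, 0], [0, 0, 0]])

```text
clock: 7.4
eef_pos: [0.523, -0.1145, 0.0161]
tool_rot: [-0.321, 0.947, 0.001, -0.001]
ft_force: [0.5, 0.9, -0.1]
grip_width: 0.0215
grasp_force: 0.0
```

drive_tool(slide=[[0, 0, -0.2], [0, 0, -0.4], [0, 0, -0.6], [0, 0, -0.8], [0, 0, -0.9], [0, 0, -0.9], [0, 0, -0.9], [0, 0, -0.9]], rotation=[[0, 0, 0], [0, 0, 0], [0, 0, 0], [0, 0, -0.2], [0, 0, -0.4], [0, 0, -0.6], [0, 0, -0.84], [0, 0, -0.84]])

```text
clock: 8.4
eef_pos: [0.526, -0.1132, 0.2415]
tool_rot: [-0.512, 0.859, -0.0, 0.0]
ft_force: [0.2, -1.0, 0.1]
grip_width: 0.0214
grasp_force: 0.0
```

```bash
python3 -c "
from h import *
go(.6515,.0394,.24,61.6)"
```

```text
t 8.4 pos [ 0.526  -0.1132  0.2415] F [ 0.2 -1.   0.1] w 0.0214 local -0.194 0.0378
slide [-0.776 -0.151  0.006] rot [-0.001  0.001 -0.001]
```

drive_tool(slide=[[-0.1, -0.03, 0], [-0.2, -0.06, 0], [-0.3, -0.09, 0], [-0.4, -0.12, 0], [-0.5, -0.14, 0], [-0.6, -0.15, 0], [-0.6, -0.15, 0], [-0.6, -0.15, 0]], rotation=[[0, 0, 0], [0, 0, 0], [0, 0, 0], [0, 0, 0], [0, 0, 0], [0, 0, 0], [0, 0, 0], [0, 0, 0]])

```text
clock: 9.4
eef_pos: [0.6298, 0.0007, 0.241]
tool_rot: [-0.512, 0.859, 0.0, -0.0]
ft_force: [-0.4, 0.1, 0.2]
grip_width: 0.0215
grasp_force: 0.0
```

```bash
python3 - <<'E'
from h import *
import pickle
c=snap("wrist"); pickle.dump(c,open("wrist4.pkl","wb")); save("wrist4.png",c["image"])
E
```

```text
(no output)
```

View pics/wrist4.png

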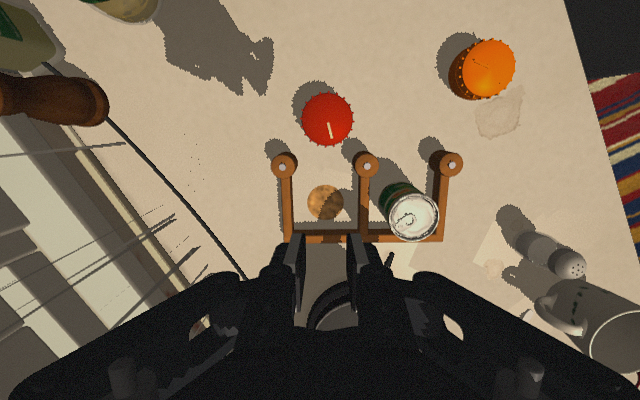

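The wrist view gives post tops at (283,167), (367,167) and (451,165), the pad at (325,202) and the timer top at (327,119), which is nearly on the bay axis.

```bash
python3 - <<'E'
from h import *
import pickle
c=pickle.load(open("wrist4.pkl","rb"))
hsv=cv2.cvtColor(c["image"],cv2.COLOR_RGB2HSV); h=hsv[...,0]
m=(((h<4)|(h>172))&(hsv[...,1]>150)&(hsv[...,2]>60)).astype(np.uint8); m[:80]=0;m[155:]=0;m[:,:290]=0;m[:,365:]=0
v,u=np.where(m); (cx,cy),r=cv2.minEnclosingCircle(np.c_[u,v].astype(np.float32)); print("timer px",cx,cy,r)
P=[world(c,*p,.04)[:2] for p in[(283,167),(367,166.5),(451,165)]]
pad=world(c,325,202,0)[:2]; t=world(c,cx,cy,.046)[:2]
y=P[2]-P[0]; print(np.linalg.norm(y)); y/=np.linalg.norm(y); x=np.array([y[1],-y[0]]); print("yaw",np.degrees(np.arctan2(x[1],x[0])))
M=sum(P)/3; pp=M+.055*x-.05*y
print("posts",np.round(P,4),"pad",pad.round(4),"pad pred",pp.round(4),"timer",t.round(4))
print("timer local",(t-pp)@x,(t-pp)@y,"pad local",(pad-pp)@x,(pad-pp)@y)
go(*(t-.065*x),.241,np.degrees(np.arctan2(x[1],x[0])))
E
```

```text
timer px 326.5 118.5 27.540977478027344
0.19820902019916126
yaw 62.31873742128592
posts [[ 0.6674 -0.036 ]
 [ 0.5798  0.0106]
 [ 0.4919  0.0561]] pad [0.6494 0.0349] pad pred [0.6496 0.0357] timer [ 0.5961 -0.0601]
timer local -0.10967874855406418 0.002857960165600848 pad local -0.0008182987013691305 -0.00030307625305748035
t 9.45 pos [6.297e-01 4.000e-04 2.413e-01] F [ 1.1  0.3 -0.3] w 0.0215 local -0.0447 0.0006
slide [0.537 0.    0.001] rot [ 0.001 -0.001 -0.026]
```

```bash
cat >> h.py <<'E'
XL=np.array([np.cos(np.deg2rad(62.1)),np.sin(np.deg2rad(62.1))]); YL=np.array([-XL[1],XL[0]]); PAD=np.array([.6498,.0360])
def gl(x,y,z): go(*(PAD+x*XL+y*YL),z,62.1)
E
python3 -c "
from h import *
gl(-.178,.003,.241)"
```

```text
t 9.45 pos [6.297e-01 4.000e-04 2.413e-01] F [ 1.1  0.3 -0.3] w 0.0215 local -0.0409 0.0011
slide [0.549 0.003 0.001] rot [ 0.001 -0.001 -0.018]
```

drive_tool(slide=[[0.12, 0, 0], [0.24, 0, 0], [0.36, 0, 0], [0.48, 0, 0], [0.55, 0.003, 0], [0.55, 0.003, 0.2], [0.55, 0.003, 0.4], [0.55, 0.003, 0.5]], rotation=[[0, 0, 0], [0, 0, 0], [0, 0, -0.01], [0, 0, -0.018], [0, 0, -0.018], [0, 0, -0.018], [0, 0, -0.018], [0, 0, -0.018]])

```text
clock: 10.45
eef_pos: [0.5621, -0.1195, 0.1135]
tool_rot: [-0.516, 0.857, 0.002, -0.001]
ft_force: [0.2, -0.3, 0.2]
grip_width: 0.0215
grasp_force: 0.0
```

```bash
python3 -c "
from h import *
gl(-.178,.003,.016)"
```

```text
t 10.45 pos [ 0.5621 -0.1195  0.1135] F [ 0.2 -0.3  0.2] w 0.0215 local -0.1785 0.0047
slide [-0.002 -0.008  0.39 ] rot [ 0.008 -0.002  0.001]
```

drive_tool(slide=[[0, -0.008, 0.1], [0, -0.008, 0.2], [0, -0.008, 0.3], [0, -0.008, 0.35], [0, -0.008, 0.39], [-0.03, -0.008, 0.39], [-0.06, -0.008, 0.39], [-0.08, -0.008, 0.39]], rotation=[[0, 0, 0], [0, 0, 0], [0, 0, 0], [0, 0, 0], [0, 0, 0], [0, 0, 0], [0, 0, 0], [0, 0, 0]])

```text
clock: 11.45
eef_pos: [0.5765, -0.1023, 0.0197]
tool_rot: [-0.517, 0.856, -0.001, 0.001]
ft_force: [0.5, 0.2, -0.4]
grip_width: 0.0216
grasp_force: 0.0
```

```bash
python3 -c "
from h import *
gl(-.101,.0,.016)"
```

```text
t 11.45 pos [ 0.5765 -0.1023  0.0197] F [ 0.5  0.2 -0.4] w 0.0216 local -0.1565 0.0001
slide [-0.222 -0.001  0.015] rot [-0.004  0.001  0.004]
```

drive_tool(slide=[[-0.03, 0, 0.01], [-0.06, 0, 0.01], [-0.09, 0, 0.01], [-0.12, 0, 0.01], [-0.145, 0, 0.01], [-0.17, 0, 0.01], [-0.195, 0, 0.01], [-0.22, 0, 0.01]], rotation=[[0, 0, 0], [0, 0, 0], [0, 0, 0], [0, 0, 0], [0, 0, 0], [0, 0, 0], [0, 0, 0], [0, 0, 0]])

```text
clock: 12.45
eef_pos: [0.6012, -0.0539, 0.0163]
tool_rot: [-0.516, 0.856, 0.0, -0.0]
ft_force: [-0.9, -1.4, 0.2]
grip_width: 0.0213
grasp_force: 0.5
```

```bash
python3 - <<'E'
from h import *
gl(-.040,.0,.017)
c=snap("wrist"); s=snap("side")
save("pair5.png",np.vstack([cv2.resize(s["image"][165:240,270:390],(480,300),interpolation=cv2.INTER_CUBIC),cv2.resize(c["image"][160:310,200:440],(480,300))]))
E
```

```text
t 12.45 pos [ 0.6012 -0.0539  0.0163] F [-0.9 -1.4  0.2] w 0.0213 local -0.1022 0.0009
slide [-0.249 -0.004 -0.003] rot [ 0.    -0.     0.003]
```

View pics/pair5.png

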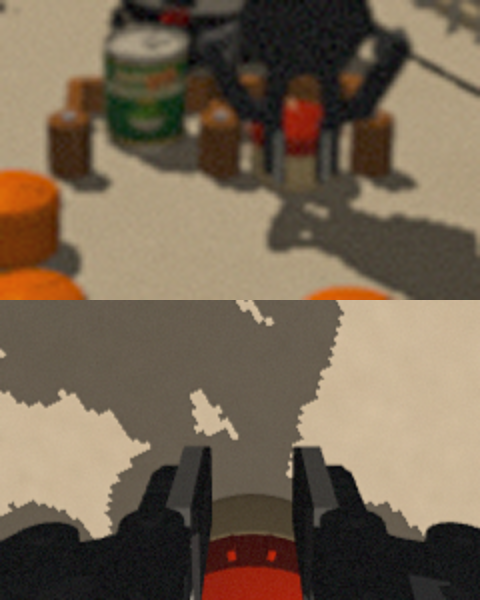

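The timer is cradled between the posts with no side force, so I'll continue straight in.

drive_tool(slide=[[-0.03, 0, 0], [-0.06, 0, 0], [-0.09, 0, 0], [-0.12, -0.002, 0], [-0.15, -0.003, 0], [-0.18, -0.003, 0], [-0.2, -0.003, 0], [-0.22, -0.003, 0]], rotation=[[0, 0, 0], [0, 0, 0], [0, 0, 0], [0, 0, 0], [0, 0, 0], [0, 0, 0], [0, 0, 0], [0, 0, 0]])

```text
clock: 13.55
eef_pos: [0.6275, -0.0056, 0.0163]
tool_rot: [-0.516, 0.856, -0.0, -0.0]
ft_force: [-0.1, -1.4, -0.5]
grip_width: 0.0213
grasp_force: 0.4
```

```bash
python3 - <<'E'
from h import *
gl(-.036,.0,.017)
E
```

```text
t 13.55 pos [ 0.6275 -0.0056  0.0163] F [-0.1 -1.4 -0.5] w 0.0213 local -0.0473 0.0003
slide [-0.045 -0.001 -0.003] rot [ 0.    -0.     0.003]
```

Now 10 mm more, slowly, while watching the force for the back rail.

drive_tool(slide=[[-0.006, 0, 0], [-0.012, 0, 0], [-0.018, 0, 0], [-0.024, 0, 0], [-0.03, 0, 0], [-0.036, 0, 0], [-0.04, 0, 0], [-0.04, 0, 0]], rotation=[[0, 0, 0], [0, 0, 0], [0, 0, 0], [0, 0, 0], [0, 0, 0], [0, 0, 0], [0, 0, 0], [0, 0, 0]])

```text
clock: 14.55
eef_pos: [0.6321, 0.0031, 0.0163]
tool_rot: [-0.516, 0.856, 0.0, 0.0]
ft_force: [0.4, -1.0, 0.1]
grip_width: 0.0218
grasp_force: 0.1
```

```bash
python3 - <<'E'
from h import *
import pickle
gl(-.036,.0,.017)
c=snap("wrist")
# base rear edge profile down the middle column, z=0
im=c["image"]; print([tuple(im[v,326]) for v in range(240,275,2)])
for v in range(250,275,4): print(v,((world(c,326,v,0)[:2]-PAD)@XL).round(4))
E
```

```text
t 14.55 pos [0.6321 0.0031 0.0163] F [ 0.4 -1.   0.1] w 0.0218 local -0.0374 0.0002
slide [-0.005 -0.001 -0.003] rot [-0.     0.     0.003]
[(np.uint8(123), np.uint8(110), np.uint8(95)), (np.uint8(121), np.uint8(109), np.uint8(93)), (np.uint8(121), np.uint8(110), np.uint8(95)), (np.uint8(121), np.uint8(109), np.uint8(92)), (np.uint8(116), np.uint8(108), np.uint8(88)), (np.uint8(121), np.uint8(109), np.uint8(94)), (np.uint8(121), np.uint8(110), np.uint8(91)), (np.uint8(123), np.uint8(110), np.uint8(92)), (np.uint8(102), np.uint8(87), np.uint8(70)), (np.uint8(83), np.uint8(69), np.uint8(55)), (np.uint8(87), np.uint8(78), np.uint8(57)), (np.uint8(88), np.uint8(79), np.uint8(57)), (np.uint8(88), np.uint8(74), np.uint8(54)), (np.uint8(90), np.uint8(78), np.uint8(57)), (np.uint8(90), np.uint8(78), np.uint8(56)), (np.uint8(89), np.uint8(78), np.uint8(52)), (np.uint8(92), np.uint8(79), np.uint8(59)), (np.uint8(92), np.uint8(81), np.uint8(61))]
250 -0.0301
254 -0.0275
258 -0.0249
262 -0.0223
266 -0.0197
270 -0.017
274 -0.0144
```

The rear edge is at about -25.5 mm, which puts the timer ~5 mm past the pad centre. One more 2 mm nudge, then back off.

drive_tool(slide=[[-0.002, 0, 0], [-0.004, 0, 0], [-0.006, 0, 0], [-0.008, 0, 0], [-0.008, 0, 0], [-0.008, 0, 0], [-0.008, 0, 0], [-0.008, 0, 0]], rotation=[[0, 0, 0], [0, 0, 0], [0, 0, 0], [0, 0, 0], [0, 0, 0], [0, 0, 0], [0, 0, 0], [0, 0, 0]])

```text
clock: 15.6
eef_pos: [0.633, 0.0047, 0.0163]
tool_rot: [-0.516, 0.856, -0.0, 0.0]
ft_force: [-0.5, 0.0, -0.3]
grip_width: 0.0211
grasp_force: 0.2
```

drive_tool(slide=[[0.02, 0, 0], [0.07, 0, 0], [0.14, 0, 0], [0.22, 0, 0], [0.3, 0, 0], [0.3, 0, -0.2], [0.3, 0, -0.4], [0.3, 0, -0.6]], rotation=[[0, 0, 0], [0, 0, 0], [0, 0, 0], [0, 0, 0], [0, 0, 0], [0, 0, 0], [0, 0, 0], [0, 0, 0]])

```text
clock: 16.6
eef_pos: [0.5972, -0.0629, 0.1678]
tool_rot: [-0.516, 0.857, 0.0, -0.0]
ft_force: [1.1, 0.2, 0.0]
grip_width: 0.0211
grasp_force: 0.0
```

drive_tool(slide=[[0, 0, -0.15], [0, 0, -0.3], [-0.1, 0, -0.3], [-0.2, 0, -0.3], [-0.3, 0, -0.3], [-0.4, 0, -0.3], [-0.4, 0, -0.3], [-0.4, 0, -0.3]], rotation=[[0, 0, 0], [0, 0, 0], [0, 0, 0], [0, 0, 0], [0, 0, 0], [0, 0, 0], [0, 0, 0], [0, 0, 0]])

```text
clock: 17.6
eef_pos: [0.6441, 0.0265, 0.2403]
tool_rot: [-0.516, 0.856, 0.0, -0.001]
ft_force: [0.1, -0.4, 0.1]
grip_width: 0.0211
grasp_force: 0.0
```

```bash
python3 - <<'E'
from h import *
import pickle
c=snap("wrist"); pickle.dump(c,open("wrist6.pkl","wb")); save("wrist6.png",c["image"])
E
```

```text
(no output)
```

View pics/wrist6.png

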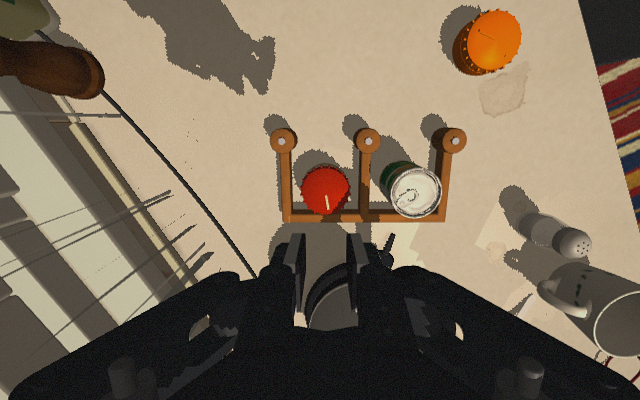

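The timer is in the bay at about (325,190), and the posts are at (283,141), (368,141) and (455,140). The tin and shaker are untouched.

```bash
python3 - <<'E'
from h import *
import pickle
c=pickle.load(open("wrist6.pkl","rb"))
hsv=cv2.cvtColor(c["image"],cv2.COLOR_RGB2HSV); h=hsv[...,0]
m=(((h<4)|(h>172))&(hsv[...,1]>150)&(hsv[...,2]>60)); m[:150]=0;m[230:]=0;m[:,:290]=0;m[:,360:]=0
v,u=np.where(m); (cx,cy),r=cv2.minEnclosingCircle(np.c_[u,v].astype(np.float32)); print(cx,cy,r)
P=[world(c,*p,.04)[:2] for p in[(283,141.5),(368.5,141.5),(454.5,140.5)]]
y=P[2]-P[0]; y/=np.linalg.norm(y); x=np.array([y[1],-y[0]]); pp=sum(P)/3+.055*x-.05*y
t=world(c,cx,cy,.046)[:2]; print("timer local",(t-pp)@x,(t-pp)@y)
E
```

```text
324.90087890625 190.23013305664062 25.25772476196289
timer local 0.0013264250322326154 -0.0007771983422690623
```

```bash
python3 - <<'E'
from h import *
import pickle
c=pickle.load(open("wrist6.pkl","rb"))
K=c["camera_matrix"];print(K[0,0],c["xyz"],R.from_quat(c["orientation"]).as_matrix()[:,2])
L=lambda u,v,z=None:(lambda w:(((w[:2]-PAD)@XL*1e3).round(1),((w[:2]-PAD)@YL*1e3).round(1),(w[2]*1e3).round(1)))(world(c,u,v,z))
for v in range(162,228,3): print(v,c["image"][v,325],L(325,v),"|",c["image"][v,400 if v<0 else 297],L(297,v))
save("crop6.png",cv2.resize(c["image"][120:240,260:400],None,fx=5,fy=5,interpolation=cv2.INTER_CUBIC))
E
```

```text
291.30582558990335 [ 0.61391069 -0.03100849  0.3820258 ] [-0.11947679 -0.22749799  0.96642121]
162 [99 88 72] (np.float64(-26.3), np.float64(-0.2), np.float64(-0.1)) | [101  91  79] (np.float64(-26.1), np.float64(-37.0), np.float64(-0.9))
165 [82 67 50] (np.float64(-25.8), np.float64(-0.2), np.float64(24.7)) | [101  91  80] (np.float64(-22.3), np.float64(-37.0), np.float64(-0.3))
168 [120  22  11] (np.float64(-24.2), np.float64(-0.1), np.float64(38.7)) | [101  91  77] (np.float64(-18.1), np.float64(-37.3), np.float64(-1.8))
171 [152  33  10] (np.float64(-20.9), np.float64(-0.1), np.float64(40.3)) | [104  92  78] (np.float64(-14.1), np.float64(-37.3), np.float64(-1.5))
174 [163  37  15] (np.float64(-17.8), np.float64(-0.1), np.float64(42.9)) | [102  91  77] (np.float64(-10.1), np.float64(-37.4), np.float64(-1.3))
177 [166  36  20] (np.float64(-14.3), np.float64(-0.1), np.float64(43.6)) | [97 90 76] (np.float64(-6.2), np.float64(-37.4), np.float64(-0.6))
180 [166  32  10] (np.float64(-10.8), np.float64(-0.1), np.float64(44.1)) | [101  91  79] (np.float64(-2.2), np.float64(-37.5), np.fl
[... 1462 characters left out ...]
 40  17] (np.float64(31.1), np.float64(-0.0), np.float64(40.2)) | [61 36 18] (np.float64(37.0), np.float64(-36.3), np.float64(21.6))
216 [76 47  9] (np.float64(40.1), np.float64(-0.1), np.float64(24.3)) | [157  98  41] (np.float64(40.5), np.float64(-36.3), np.float64(23.4))
219 [80 50 22] (np.float64(44.4), np.float64(-0.1), np.float64(23.8)) | [154  92  38] (np.float64(43.9), np.float64(-36.1), np.float64(25.4))
222 [78 64 49] (np.float64(48.9), np.float64(-0.0), np.float64(22.7)) | [122  84  61] (np.float64(48.8), np.float64(-36.5), np.float64(23.2))
225 [99 90 73] (np.float64(61.5), np.float64(-0.1), np.float64(-1.0)) | [102  91  77] (np.float64(61.7), np.float64(-39.1), np.float64(-1.5))
```

View pics/crop6.png

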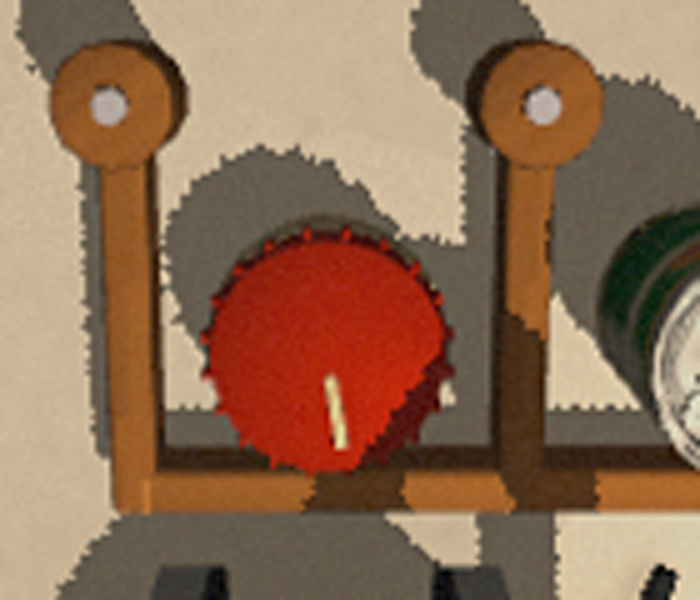

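The timer spans about -25 to +35 mm in the bay, so it is over the pad and within a millimetre or two of the back rail. It is upright and the gripper is clear, so I'll hand in.

```bash
python3 -c "
from h import *
print(bot.job_done())"
```

```text
the job is handed in; nothing more can be done
None
```

I pushed the red timer between the two posts until it sat upright over the cork pad, within 1–2 mm of the back rail, and handed the job in at about 18 s with the gripper clear and nothing else moved that I could see.

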